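# Tighten the loose stop screw of the register board

## Task

The wooden stop strip of the register board is held by three slotted screws, and one has worked loose: its slot stands askew, while those of the other two lie along the strip. Take the flat driver out of its wooden stand, seat its blade in the askew slot and turn clockwise, without letting the blade leave the slot on the way, until the screw stops with its slot along the strip. Then put the driver back in its stand, blade down and upright, and let go.

Things in the scene. Friction and masses are not known exactly. Their poses are not given: they have to be found in the camera images.
- driver: Flat driver, 123 mm, 0.16 kg, upright, blade down. Origin: middle of the blade's edge; z up, x along the blade's width. Blade 24 (x) x 3 (y) mm, 20 high; shaft 10 mm; guard disc 50 mm across at 58-63 mm; pale wooden handle with flat sides at 63-123 mm: 34 (x) x 24 (y) mm. Grip it from above across the 24 mm, near 95 mm up, with 40 N or more.
- stand: Fixed square brown wooden block 80 x 80 x 62 mm; upright round through hole in its middle, 36 mm wide, mouth chamfered 4 mm. Origin: centre of its underside, on the table. The driver hangs by its guard on the block's top, edge 4 mm above the table, any yaw. A smaller block farther away holds a round-handled awl.
- screw_slot (a point): Middle of the loose screw's slot, level with the top of its 40 mm steel head, 49 mm above the table; x along the slot, z up. Slot right across the head: mouth 16 mm wide, narrowing within 5 mm to 8 mm; floor 11 mm down; blade seated when its edge is 7 to 11 mm down. It may be any of three heads, 110 mm apart, on a 340 mm pale strip, 32 mm high, at the robot's side of a plywood board.
- screw (a joint): Turn of the loose screw (rad), growing clockwise from above. Starts at 0 to 0.2, stops at 1.1, where the slot lies along the strip. Stiff (0.05 N m), stays where left. The blade has about 0.2 rad of play either way, so turn the driver about 0.2 rad past the strip's line to reach the stop. The other two screws do not turn.
Not all that is in view belongs to the job. What is shaped like the stand but purple or red is not meant.

How it is judged:
By the outcome, as a careful person would: the job done as asked, in the order asked, and still so for the second after the job is handed in, with the robot touching nothing.
It also fails if it takes over 56 s, if anything falls off the work surface, if the arm or the gripper's body presses on something with over 40 N, if the wrist force passes 120 N, or if a joint passes its speed limit or range.

## Robot

A 6-joint arm with a two-finger parallel gripper is mounted at the origin on the work surface. World frame = base frame: x ahead of the robot, y to its left, z up, the work surface at z = 0. Lengths are in m, angles in rad, forces in N, time in s.
With the tool pointing down it reaches from about 0.4 to 0.925 m from the base axis. Payload 3.4 kg.
Tool frame: the origin (TCP) lies at the very end of the fingers, on their centre line; the grasp point (between the pads) lies 19 mm behind it; z points along the fingers, y is the line along which they close (so a half turn about z gives the same grasp; the last joint's range is limited). The gripper opens to 85 mm and grips with 20 to 120 N. Pads are 22 mm wide; open, the fingers measure 114 mm over their backs; the gripper's body (76 mm by 85 mm) begins 54 mm behind the grasp point. The pads swing forward as they close: fully open they stand 13 mm farther back than shut.
Start: joints at [-1.234, 0.307, 1.506, -0, 1.328, -0.073], TCP at [0.229, -0.527, 0.231] pointing down, gripper open.
Joint ranges: [-3.12, 3.12], [-1.05, 2.28], [0.14, 2.33], [-1.42, 4.57], [0.1, 2.73], [-2.68, 2.68]. Speed limits (rad/s): [2.57, 2.57, 3.14, 3.14, 3.14, 3.14].

## Interface

Orientations are given as a unit quaternion [w, x, y, z].
In Python, from cell import r gives the robot as it stands.
- The arm moves only by the shell command python3 -m jog 'ROWS' [OPENING] [FORCE]. ROWS is text: rows parted by semicolons, each of 6 numbers parted by spaces: the shift along the tool's x, y, z in units of 0.2 m (1.0 is 0.2 m), then the turn, a rotation vector about the tool's x, y, z in units of 2 rad (1.0 is 2 rad). In form: x y z rx ry rz; .... A call has 1 to 8 rows; each row shifts and turns the commanded pose from where the row before left it, along the tool's axes as they then stand; what a row does not reach is not made up. A row lasts 1/10 s, in which the tool goes at most 50 mm and 8.59 degrees, less where a joint would pass 70% of its speed; a pose out of reach is approached as far as the arm can. A call with a number of a shift or a turn outside -1 to 1 is refused whole. A call with a gripper value outside its range is refused whole. OPENING is the opening, from 0 (shut) to 1 (fully open), set as the call begins (- or left out, the last holds). The fingers move at their own pace and stop on an object; FORCE is the grip in N (left out, the last holds). Time passes only in rows, so rows that do not move let the fingers close. It gives the time, the measured TCP pose, the force, the opening and the grip force at its end, in the units of the state.
- r.get_state(): the state, without advancing time (a new reading comes with each control period).
- r.capture(name): name is "side" or "top" or "wrist"; returns the picture (420x560x3 uint8, red, green, blue); there is no depth.
- r.calibration(name): a dict with "intrinsics" (3x3 intrinsics, pixels), "rvec" (rotation vector, rad) and "tvec" (3), from world to camera coordinates, as OpenCV has them. Camera axes: x right, y down, z forward; pixel columns grow to the right and rows downward; lengths in m; the calibration is good to about 2 mm. The wrist camera is an equidistant fisheye: a pixel r from the principal point sees the ray r / f radians off the axis. A picture is of the moment at which its call begins: read the wrist's pose just before it. calibration takes no time and is no camera call; for the wrist camera it gives the pose at the moment of the call.
- r.close_job(): hands the job in; it is judged then, once.
Trained networks look in the newest picture that a camera, given by its name, has taken for a name from the list of things; names that differ only in an ending like _2 or _b are one class to them, and where a whole thing is asked for, a point or a joint stands for the part that bears it (a point fixed in the world has none). Each returns a list of dicts, best first, with "conf" (0 to 1); they miss things now and then, are a little off and sometimes report something else, mostly with a low value. They report only what shows in the picture. A call takes as long as a camera call. They do not tell look-alikes from the thing itself.
- r.boxes_of(camera, target): "at" ([x, y, z] in m, in world coordinates, good to about 4 mm: the middle of the surface that is visible of it).
- r.silhouettes(camera, target): "pixels" (420x560 bool, what is visible of it).
- r.spot_point(camera, target): "at" ([x, y, z] in m, in world coordinates, good to about 4 mm: a listed point, or the origin of a listed thing).
The state is a dict: "t": time; "joint_positions": joint angles; "joint_velocities": joint speeds; "joint_efforts": joint torques, N m; "position": TCP position; "tcp_rot": TCP orientation; "contact_force": force on the tool from outside, world axes, zero at the start; "moment": the same for the moment, N m; "gripper_width": finger opening in m; "finger_force": force on a finger pad.
Only numpy, scipy, OpenCV 4.12 (cv2) and the standard library are available. Lean on these libraries where they do the work, as an engineer would, in place of code of your own. Each camera call takes 0.05 s, during which the arm holds its last target. There are 200 camera calls.

## Working session

There is one attempt and no reset: what is moved stays moved. The work goes in short steps, Python scripts to look and compute and a shell command to move; the robot and the scene stay as the last step left them, time stands still between calls to the robot, and variables do not carry over. Pictures are saved under pics/ and viewed, at most 11 in all, crops included, and the job is handed in when it is done.

```bash
ls; mkdir -p pics; python3 - <<'E'
from cell import r
import cv2,numpy as np
s=r.get_state();print(s['t'],s['position'],s['tcp_rot'],s['gripper_width'])
ims=[]
for c in ['top','side']:
    im=r.capture(c)[:,:,::-1];cv2.imwrite(f'pics/{c}0.png',im);ims.append(im)
    for f in ['boxes_of','spot_point']:
        for t in ['driver','stand','screw_slot']:
            print(c,f,t,[(np.round(d['at'],3).tolist(),round(d['conf'],2)) for d in getattr(r,f)(c,t)])
print(r.get_state()['t'])
E
```

```text
pics
0.0 [ 0.22886985 -0.52675187  0.23038696] [-9.97354291e-04  9.79076595e-01  2.03489579e-01 -1.35625239e-04] 0.08536960972429938
top boxes_of driver [([0.536, -0.324, 0.101], 0.78)]
top boxes_of stand [([0.434, -0.187, 0.061], 0.96), ([0.537, -0.308, 0.06], 0.92), ([0.263, -0.406, 0.062], 0.78), ([0.401, -0.39, 0.058], 0.76), ([0.593, -0.119, 0.059], 0.75)]
top boxes_of screw_slot [([0.471, 0.265, 0.046], 0.59)]
top spot_point driver [([0.542, -0.332, 0.002], 0.66)]
top spot_point stand [([0.548, -0.326, -0.005], 0.92), ([0.406, -0.396, -0.002], 0.79), ([0.434, -0.187, 0.004], 0.72), ([0.597, -0.115, -0.001], 0.67), ([0.264, -0.408, 0.001], 0.57)]
top spot_point screw_slot [([0.471, 0.269, 0.05], 0.69)]
side boxes_of driver [([0.539, -0.315, 0.09], 0.83)]
side boxes_of stand [([0.527, -0.291, 0.043], 0.94), ([0.584, -0.083, 0.046], 0.65), ([0.403, -0.35, 0.05], 0.63), ([0.432, -0.165, 0.046], 0.58)]
side boxes_of screw_slot [([0.474, 0.269, 0.048], 0.57)]
side spot_point driver []
side spot_point stand [([0.592, -0.118, -0.006], 0.97), ([0.262, -0.409, 0.001], 0.89), ([0.44, -0.185, -0.001], 0.8), ([0.406, -0.392, 0.002], 0.61), ([0.541, -0.326, 0.002], 0.6)]
side spot_point screw_slot [([0.477, 0.266, 0.052], 0.7)]
0.7
```

View pics/top0.png

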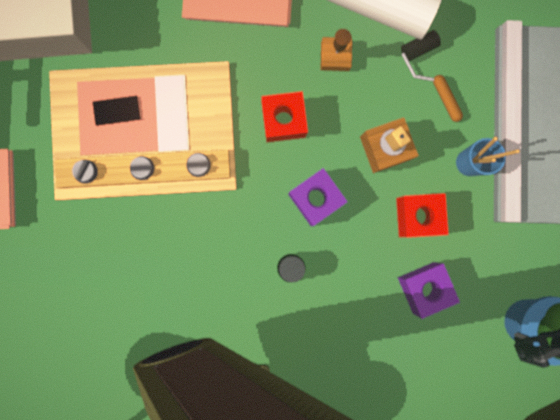

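View pics/side0.png

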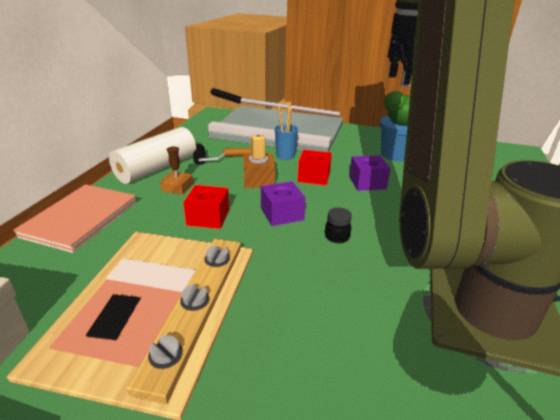

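Top view: the driver (pale handle) sits in the brown stand at (393,143). Look-alikes are the awl block (337,52), red blocks (285,116) and (423,215), and purple blocks (318,197) and (429,290). The screw heads are at (85,171), (142,167) and (198,164). The left one looks askew, and I'll check it in a crop.

```bash
cat > h.py <<'E'
from cell import r
import cv2,numpy as np
def px(c,P):
    k=r.calibration(c);return cv2.projectPoints(np.array(P,float).reshape(-1,1,3),np.array(k['rvec'],float),np.array(k['tvec'],float),np.array(k['intrinsics']),None)[0][:,0]
def ray(c,uv,z):
    k=r.calibration(c);R=cv2.Rodrigues(np.array(k['rvec'],float))[0];t=np.array(k['tvec'],float).ravel();K=np.array(k['intrinsics'])
    d=np.array([(uv[0]-K[0,2])/K[0,0],(uv[1]-K[1,2])/K[1,1]])
    if c=='wrist':
        a=np.linalg.norm(d);d=np.r_[d/a*np.sin(a),np.cos(a)] if a>1e-9 else np.r_[0,0,1.]
    else: d=np.r_[d,1]
    o=-R.T@t;d=R.T@d;return o+d*(z-o[2])/d[2]
E
python3 - <<'E'
from h import *
im=cv2.imread('pics/top0.png')
print(px('top',[[.472,.268,.049],[.541,-.328,.123]]))
for n,uv,z in [('s1',(85,171),.049),('s2',(142,167),.049),('s3',(198,164),.049),('dr',(400,137),.123)]: print(n,ray('top',uv,z).round(4))
a=cv2.resize(im[145:195,50:230],None,fx=4,fy=4,interpolation=cv2.INTER_CUBIC)
b=cv2.resize(im[110:180,350:430],None,fx=4.3,fy=4.3,interpolation=cv2.INTER_CUBIC)
o=np.zeros((510,720,3),np.uint8);o[:200]=a;o[205:205+b.shape[0],:b.shape[1]]=b
cv2.imwrite('pics/crop1.png',o)
E
```

```text
[[ 81.39903053 171.36453104]
 [400.97738081 138.37436094]]
s1 [0.4729 0.2612 0.049 ]
s2 [0.4839 0.1528 0.049 ]
s3 [0.4929 0.0457 0.049 ]
dr [ 0.5434 -0.3262  0.123 ]
```

View pics/crop1.png

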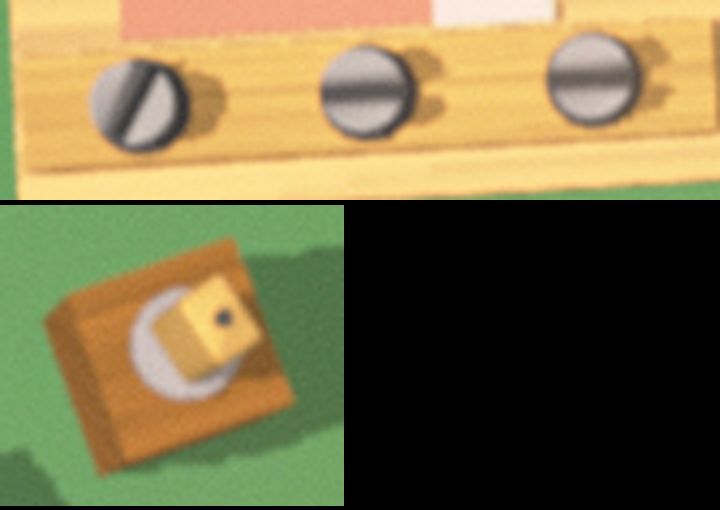

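The left head (85,171) is askew by about 60° and the other two slots lie along the strip. The driver handle's long side has a yaw of about 36°. I'll go above the driver.

```bash
cat >> h.py <<'E'
from scipy.spatial.transform import Rotation as Ro
def go(p,psi,show=True):
    s=r.get_state();w,x,y,z=s['tcp_rot'];R=Ro.from_quat([x,y,z,w]).as_matrix()
    d=R.T@(np.array(p)-s['position'])/.2
    c=np.cos(np.radians(psi));sn=np.sin(np.radians(psi))
    T=np.array([[c,sn,0],[sn,-c,0],[0,0,-1]]).T
    rv=Ro.from_matrix(R.T@T).as_rotvec()/2
    print('t',round(s['t'],2),'pos',np.round(s['position'],4),'psi',round(np.degrees(np.arctan2(R[1,0],R[0,0])),2),'q6',round(np.degrees(s['joint_positions'][5]),1),'F',np.round(s['contact_force'],1),'w',round(s['gripper_width'],4),'ff',np.round(s['finger_force'],1))
    print('shift units',d.round(4),'turn units',rv.round(4))
E
python3 -m jog '.23 -.036 0 0 0 0;.23 -.036 0 0 0 0;.23 -.036 0 0 0 0;.23 -.037 0 0 0 0;.23 -.037 0 0 0 0;.23 -.037 0 0 0 0;.23 -.037 0 0 0 0;.23 -.036 0 0 0 0' 1 60
python3 -m jog '0 0 0 0 0 -.056;0 0 0 0 0 -.056;0 0 0 0 0 0;0 0 0 0 0 0'
python3 - <<'E'
from h import *
go([.5434,-.3262,.23],36.4)
k=r.calibration('wrist');im=r.capture('wrist')[:,:,::-1];cv2.imwrite('pics/w1.png',im)
print(k['intrinsics'])
d=r.spot_point('wrist','driver');print(d)
d=r.spot_point('wrist','stand');print(d)
E
```

```text
t: 1.5
position: [0.5448, -0.326, 0.2314]
tcp_rot: [0.0, 0.979, 0.204, 0.0]
contact_force: [1.0, -1.2, 0.3]
gripper_width: 0.0853
finger_force: 0.0
t: 1.9
position: [0.5433, -0.3272, 0.2312]
tcp_rot: [-0.0, 0.951, 0.31, -0.0]
contact_force: [-0.3, -0.9, -0.0]
gripper_width: 0.0856
finger_force: 0.0
t 1.9 pos [ 0.5433 -0.3272  0.2312] psi 36.16 q6 19.0 F [-0.3 -0.9 -0. ] w 0.0856 ff 0.0
shift units [ 0.0035 -0.0036  0.0062] turn units [-0.0001  0.     -0.0021]
[[325.1922621    0.         280.55369728]
 [  0.         325.1922621  210.8581036 ]
 [  0.           0.           1.        ]]
[{'at': [0.5464, -0.3307, 0.0032], 'conf': 0.69}]
[{'at': [0.2672, -0.4078, -0.0015], 'conf': 0.93}, {'at': [0.4369, -0.1886, 0.0064], 'conf': 0.92}, {'at': [0.5964, -0.1198, -0.0036], 'conf': 0.83}, {'at': [0.4079, -0.3897, -0.0024], 'conf': 0.69}, {'at': [0.5453, -0.3266, -0.0019], 'conf': 0.68}]
```

View pics/w1.png

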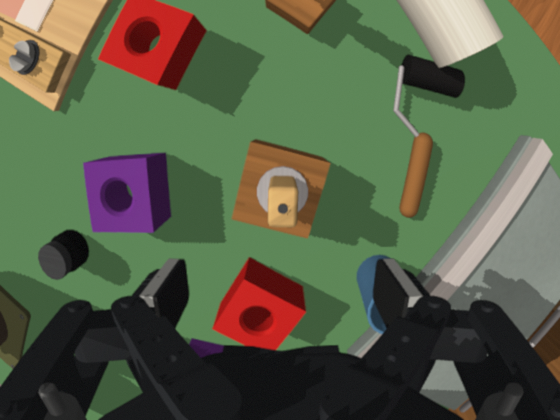

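The wrist view shows the driver's top at about (283,209), with the fingers at both sides and the handle nearly aligned. I'll measure the top face.

```bash
python3 - <<'E'
from h import *
im=cv2.imread('pics/w1.png');c=im[170:235,255:315].astype(int)
hsv=cv2.cvtColor(im,cv2.COLOR_BGR2HSV)[170:235,255:315]
for y in range(172,232,5): print(y,[tuple(hsv[y-170,x-255]) [2].item() for x in range(262,304,3)])
print(ray('wrist',(283,209),.127))
for y in (198,222):
    pass
E
```

```text
172 [151, 153, 171, 169, 171, 169, 171, 168, 169, 171, 169, 166, 127, 130]
177 [164, 174, 176, 161, 129, 128, 127, 126, 126, 125, 119, 157, 168, 164]
182 [172, 175, 176, 152, 131, 131, 132, 131, 128, 128, 125, 98, 117, 118]
187 [173, 175, 173, 180, 180, 180, 180, 175, 170, 169, 169, 124, 115, 118]
192 [174, 175, 203, 227, 223, 222, 220, 220, 220, 220, 221, 178, 109, 118]
197 [176, 177, 205, 226, 223, 222, 222, 223, 223, 219, 215, 169, 113, 118]
202 [178, 178, 205, 227, 225, 225, 222, 213, 215, 212, 213, 165, 117, 118]
207 [158, 180, 212, 229, 223, 194, 71, 73, 77, 205, 197, 142, 116, 114]
212 [147, 148, 202, 222, 219, 218, 113, 83, 140, 173, 190, 137, 100, 104]
217 [153, 151, 204, 222, 217, 202, 194, 195, 192, 192, 197, 136, 99, 100]
222 [156, 156, 187, 201, 199, 197, 195, 199, 202, 202, 199, 127, 142, 130]
227 [122, 135, 148, 153, 153, 156, 157, 157, 156, 147, 151, 153, 155, 153]
[ 0.54407281 -0.32855683  0.127     ]
```

```bash
python3 -m jog '.005 .003 .15 0 0 0;0 0 .15 0 0 0;0 0 .15 0 0 0;0 0 .15 0 0 0;0 0 .1 0 0 0;0 0 .055 0 0 0;0 0 0 0 0 0;0 0 0 0 0 0'
python3 -m jog '0 0 0 0 0 0;0 0 0 0 0 0;0 0 0 0 0 0;0 0 0 0 0 0;0 0 0 0 0 0;0 0 0 0 0 0;0 0 0 0 0 0' 0 70
python3 -c "
from h import *
go([.544,-.328,.2],36.2)"
```

```text
t: 2.85
position: [0.545, -0.3277, 0.0811]
tcp_rot: [0.0, 0.95, 0.311, 0.0]
contact_force: [-0.1, -0.3, 1.0]
gripper_width: 0.0853
finger_force: 0.0
t: 3.55
position: [0.5449, -0.3273, 0.081]
tcp_rot: [0.0, 0.95, 0.312, 0.0]
contact_force: [-0.7, 0.8, 5.4]
gripper_width: 0.0236
finger_force: 69.2
t 3.55 pos [ 0.5449 -0.3273  0.081 ] psi 36.32 q6 18.9 F [-0.7  0.8  5.4] w 0.0236 ff 69.2
shift units [-0.0053  0.0007 -0.5951] turn units [ 0.0005 -0.0002  0.001 ]
```

Gripped at 23.6 mm. Now I'll lift and carry it.

```bash
python3 -m jog '0 0 -.1 0 0 0;0 0 -.2 0 0 0;0 0 -.2 0 0 0;0 0 -.1 0 0 0;.07 -.095 0 0 0 0;.14 -.189 0 0 0 0;.14 -.189 0 0 0 0;.14 -.189 0 0 0 0'
python3 -m jog '.14 -.189 0 0 0 0;.14 -.189 0 0 0 0;.14 -.189 0 0 0 0;.14 -.189 0 0 0 0;.14 -.189 0 0 0 0;.14 -.189 0 0 0 0;.14 -.189 0 0 0 0;.14 -.189 0 0 0 0'
python3 -m jog '.06 -.09 0 0 0 -.075;0 0 0 0 0 -.075;0 0 0 0 0 -.075;0 0 0 0 0 -.075;0 0 0 0 0 -.075;0 0 0 0 0 -.075;0 0 0 0 0 -.075;0 0 0 0 0 -.075'
python3 -m jog '0 0 0 0 0 -.075;0 0 0 0 0 -.075;0 0 0 0 0 -.075;0 0 0 0 0 -.075;0 0 0 0 0 -.075;0 0 0 0 0 -.075;0 0 0 0 0 0;0 0 0 0 0 0'
python3 - <<'E'
from h import *
go([.473,.265,.201],158.3)
im=r.capture('wrist')[:,:,::-1];cv2.imwrite('pics/w2.png',im)
print(r.spot_point('wrist','screw_slot'),r.spot_point('wrist','driver'))
E
```

```text
t: 4.35
position: [0.5442, -0.1609, 0.1995]
tcp_rot: [-0.001, 0.95, 0.311, -0.0]
contact_force: [1.8, 0.5, -1.1]
gripper_width: 0.0237
finger_force: 68.8
t: 5.15
position: [0.5456, 0.2157, 0.1996]
tcp_rot: [0.0, 0.95, 0.312, -0.001]
contact_force: [1.1, -0.6, -0.5]
gripper_width: 0.0235
finger_force: 68.8
t: 5.95
position: [0.5448, 0.2353, 0.1994]
tcp_rot: [-0.001, 0.606, 0.796, -0.001]
contact_force: [-0.1, -0.3, -2.5]
gripper_width: 0.0237
finger_force: 68.9
t: 6.75
position: [0.5451, 0.2354, 0.1997]
tcp_rot: [-0.001, 0.204, 0.979, -0.0]
contact_force: [0.3, 0.6, -1.1]
gripper_width: 0.0231
finger_force: 68.9
t 6.75 pos [0.5451 0.2354 0.1997] psi 156.43 q6 -47.1 F [ 0.3  0.6 -1.1] w 0.0231 ff 68.9
shift units [ 0.3895 -0.0084 -0.006 ] turn units [-0.0004 -0.0004 -0.0163]
[{'at': [0.4811, 0.2697, 0.0505], 'conf': 0.66}, {'at': [0.5473, 0.2339, 0.1231], 'conf': 0.57}] [{'at': [0.5462, 0.2364, 0.1227], 'conf': 0.6}]
```

View pics/w2.png

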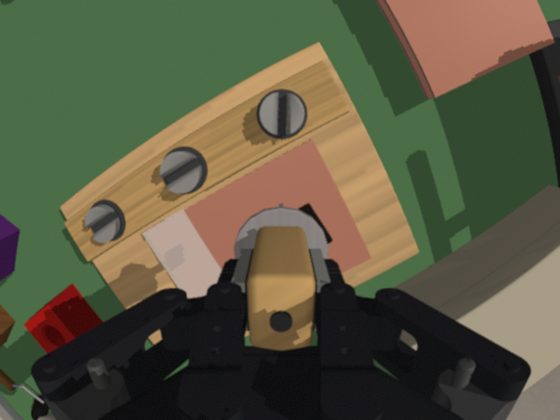

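The askew screw is at (282,113), with its slot nearly vertical in the image, so almost along the tool's x. I'll measure its centre and angle, and those of the other two.

```bash
python3 - <<'E'
from h import *
im=cv2.imread('pics/w2.png');o=[]
g=cv2.cvtColor(im,cv2.COLOR_BGR2HSV)
for (u,v,a) in [(282,113,32),(184,171,32),(105,221,28)]:
    p=im[v-a:v+a,u-a:u+a];h=g[v-a:v+a,u-a:u+a]
    m=((h[:,:,1]<45)).astype(np.uint8)
    n,l,st,ce=cv2.connectedComponentsWithStats(cv2.morphologyEx(m,cv2.MORPH_CLOSE,np.ones((9,9))))
    i=1+np.argmax(st[1:,4]);c=cv2.minEnclosingCircle(np.argwhere(l==i)[:,::-1].astype(np.float32))
    C=np.array(c[0])+[u-a,v-a]
    W=ray('wrist',C,.049);print(C,c[1],W.round(4))
    # rectified 60mm patch, 5px/mm? world axes: right=-y, up=+x
    k=r.calibration('wrist');R=cv2.Rodrigues(np.array(k['rvec'],float))[0];t=np.array(k['tvec'],float).ravel();K=np.array(k['intrinsics'])
    n=260;jj,ii=np.meshgrid(np.arange(n),np.arange(n));X=np.stack([W[0]+(n/2-ii)*.0002,W[1]-(jj-n/2)*.0002,np.full((n,n),.049)],-1)
    q=X@R.T+t;th=np.arctan2(np.hypot(q[...,0],q[...,1]),q[...,2]);ph=np.arctan2(q[...,1],q[...,0])
    z=cv2.remap(im,(K[0,2]+K[0,0]*th*np.cos(ph)).astype(np.float32),(K[1,2]+K[0,0]*th*np.sin(ph)).astype(np.float32),cv2.INTER_CUBIC)
    cv2.circle(z,(130,130),100,(0,0,255),1);o.append(z)
cv2.imwrite('pics/rect.png',np.hstack(o))
E
```

```text
[281.42747688 113.44892883] 24.470510482788086 [0.4751 0.2669 0.049 ]
[182.4767437 169.9883728] 23.582599639892578 [0.4842 0.1616 0.049 ]
[104.20356178 221.40966988] 20.838153839111328 [0.494  0.0552 0.049 ]
```

View pics/rect.png

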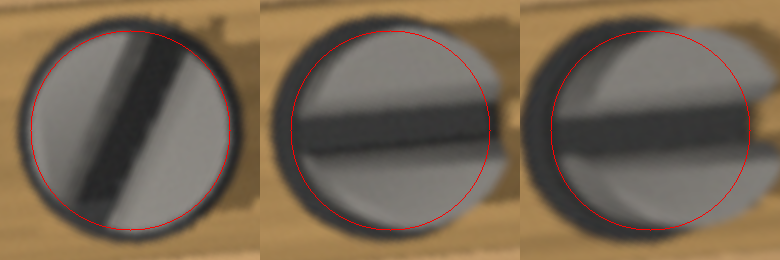

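```bash
python3 -m jog '.1 0 0 0 0 0;.19 .005 0 0 0 0;.095 0 0 0 0 0;0 0 .12 0 0 0;0 0 .12 0 0 0;0 0 .07 0 0 0;0 0 0 0 0 0;0 0 0 0 0 0'
python3 - <<'E'
from h import *
go([.475,.267,.117],156)
im=r.capture('side')[:,:,::-1]
a=cv2.resize(im[250:390,80:260],None,fx=4,fy=4,interpolation=cv2.INTER_CUBIC)
k=px('side',[[.475,.267,.049],[.475,.267,.058]]);print(k)
cv2.imwrite('pics/s2.png',a)
E
```

```text
t: 7.7
position: [0.4749, 0.2672, 0.1386]
tcp_rot: [-0.0, 0.202, 0.979, -0.0]
contact_force: [-0.3, 0.6, -0.5]
gripper_width: 0.0231
finger_force: 68.9
t 7.7 pos [0.4749 0.2672 0.1386] psi 156.65 q6 -41.7 F [-0.3  0.6 -0.5] w 0.0231 ff 68.9
shift units [-0.0008 -0.0009  0.1078] turn units [-0.0001 -0.      0.0057]
[[164.21446811 347.08888055]
 [163.36575848 342.80330796]]
```

View pics/s2.png

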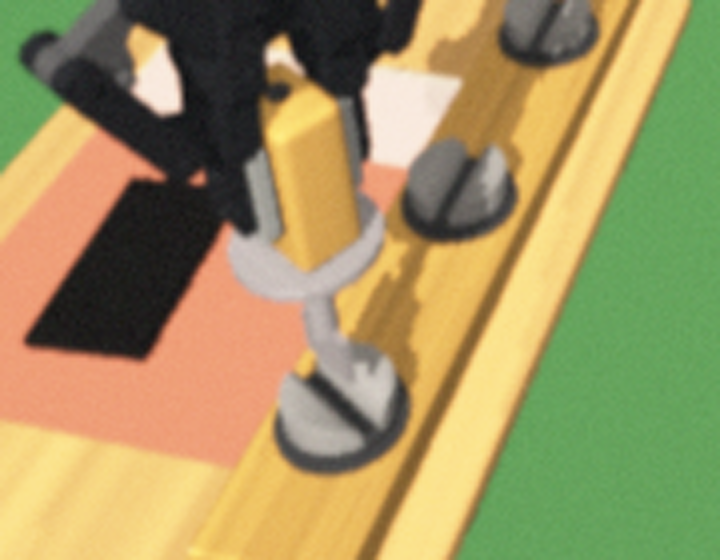

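The side view shows the blade right above the slot, parallel to it, with the slot middle near (340,395) in the crop. I'll lower it slowly.

```bash
python3 -m jog '0 0 .025 0 0 0;0 0 .025 0 0 0;0 0 .02 0 0 0;0 0 .015 0 0 0;0 0 .01 0 0 0;0 0 0 0 0 0'
python3 -m jog '0 0 .01 0 0 0;0 0 .003 0 0 0;0 0 0 0 0 0;0 0 0 0 0 0'
python3 -c "
from h import *
go([.475,.267,.117],83.5);print(r.get_state()['moment'])"
```

```text
t: 8.35
position: [0.475, 0.2669, 0.1189]
tcp_rot: [-0.0, 0.203, 0.979, -0.0]
contact_force: [-0.4, -0.2, -1.0]
gripper_width: 0.0232
finger_force: 68.9
t: 8.75
position: [0.4753, 0.267, 0.1168]
tcp_rot: [0.0, 0.202, 0.979, 0.0]
contact_force: [-0.3, -0.1, -2.2]
gripper_width: 0.0232
finger_force: 68.9
t 8.75 pos [0.4753 0.267  0.1168] psi 156.63 q6 -41.7 F [-0.3 -0.1 -2.2] w 0.0232 ff 68.9
shift units [ 0.0012 -0.0007 -0.0011] turn units [ 1.000e-04 -0.000e+00  6.382e-01]
[0.00072628 0.01090289 0.01423521]
```

```bash
python3 -m jog '0 0 .005 0 0 0;0 0 0 0 0 0;0 0 0 0 0 0' | grep -E 'pos|cont'
python3 -m jog '0 0 .005 0 0 0;0 0 0 0 0 0;0 0 0 0 0 0'| grep -E 'pos|cont'
```

```text
position: [0.4752, 0.267, 0.1157]
contact_force: [-0.4, 0.1, -0.7]
position: [0.4753, 0.2671, 0.1149]
contact_force: [0.1, 0.6, 1.7]
```

```bash
python3 -m jog '0 0 -.006 0 0 0;0 0 0 0 0 .04;0 0 0 0 0 .04;0 0 0 0 0 .04;0 0 0 0 0 .04;0 0 0 0 0 .04;0 0 0 0 0 .04;0 0 0 0 0 0' >/dev/null
python3 - <<'E'
from h import *
go([.475,.267,.116],83.5);print(r.get_state()['moment'])
E
```

```text
t 10.15 pos [0.4749 0.2668 0.1157] psi 129.13 q6 -14.2 F [ 0.  -0.5 -1.3] w 0.0232 ff 68.8
shift units [ 0.0003  0.0008 -0.0013] turn units [-3.000e-04  1.000e-04  3.982e-01]
[-0.08170868  0.03335841  0.00118316]
```

```bash
python3 -m jog '0 0 0 0 0 .04;0 0 0 0 0 .04;0 0 0 0 0 .04;0 0 0 0 0 .04;0 0 0 0 0 .04;0 0 0 0 0 .04;0 0 0 0 0 .04;0 0 0 0 0 0' >/dev/null
python3 - <<'E'
from h import *
go([.475,.267,.116],83.5);print(r.get_state()['moment'])
im=r.capture('side')[:,:,::-1]
cv2.imwrite('pics/s3.png',cv2.resize(im[250:390,80:260],None,fx=4,fy=4,interpolation=cv2.INTER_CUBIC))
E
```

```text
t 10.95 pos [0.475  0.2669 0.1158] psi 97.13 q6 17.8 F [-0.   0.2 -1.5] w 0.0233 ff 68.8
shift units [ 0.0003  0.0002 -0.0011] turn units [-2.00e-04  1.00e-04  1.19e-01]
[-0.04484545  0.06250536 -0.04491465]
```

View pics/s3.png

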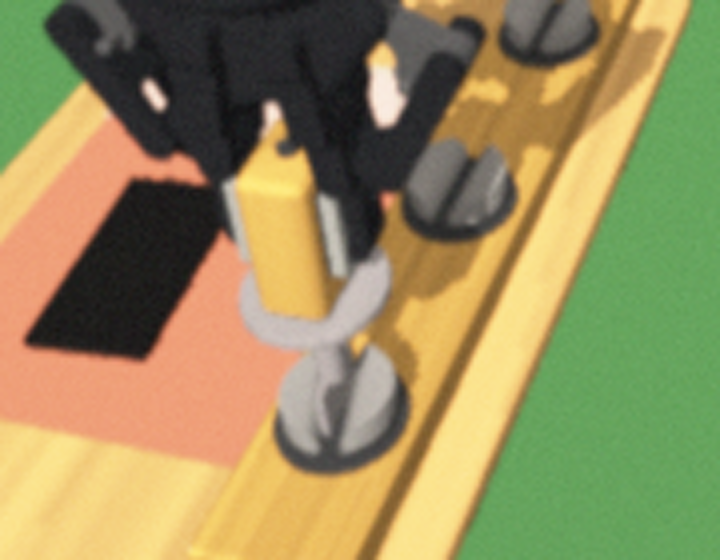

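The blade is in the slot at about (335,395) in the crop, and the screw follows with the play. I'll turn on to the stop, watching the moment.

```bash
python3 -m jog '0 0 0 0 0 .03;0 0 0 0 0 .03;0 0 0 0 0 .03;0 0 0 0 0 .03;0 0 0 0 0 0;0 0 0 0 0 0' >/dev/null
python3 - <<'E'
from h import *
go([.475,.267,.116],83.5);print(r.get_state()['moment'])
E
python3 -m jog '0 0 0 0 0 .02;0 0 0 0 0 0;0 0 0 0 0 0' >/dev/null
python3 - <<'E'
from h import *
go([.475,.267,.116],83.5);print(r.get_state()['moment'])
E
```

```text
t 11.6 pos [0.475  0.2669 0.1158] psi 83.46 q6 31.4 F [ 0.1 -0.  -1.4] w 0.0235 ff 68.8
shift units [ 0.0003  0.0001 -0.001 ] turn units [-0.0002  0.0001 -0.0003]
[ 0.0323934   0.14049224 -0.01362403]
t 11.9 pos [0.475  0.2669 0.1158] psi 81.12 q6 33.8 F [-0.7  0.4 -1.8] w 0.0232 ff 68.7
shift units [ 0.0003 -0.     -0.001 ] turn units [-0.0002  0.0001 -0.0208]
[0.03842306 0.20377841 0.07479909]
```

```bash
for i in 1 ; do python3 -m jog '0 0 0 0 0 .02;0 0 0 0 0 0;0 0 0 0 0 0' >/dev/null; done
python3 - <<'E'
from h import *
go([.475,.267,.116],83.5);print(r.get_state()['moment'])
im=r.capture('side')[:,:,::-1]
cv2.imwrite('pics/s4.png',cv2.resize(im[250:390,80:260],None,fx=4,fy=4,interpolation=cv2.INTER_CUBIC))
E
```

```text
t 12.2 pos [0.475  0.267  0.1158] psi 78.82 q6 36.1 F [-1.7  0.  -1.9] w 0.023 ff 68.7
shift units [ 0.0001  0.0002 -0.0011] turn units [-0.0002  0.0001 -0.0409]
[0.0610159  0.21709649 0.23243582]
```

View pics/s4.png

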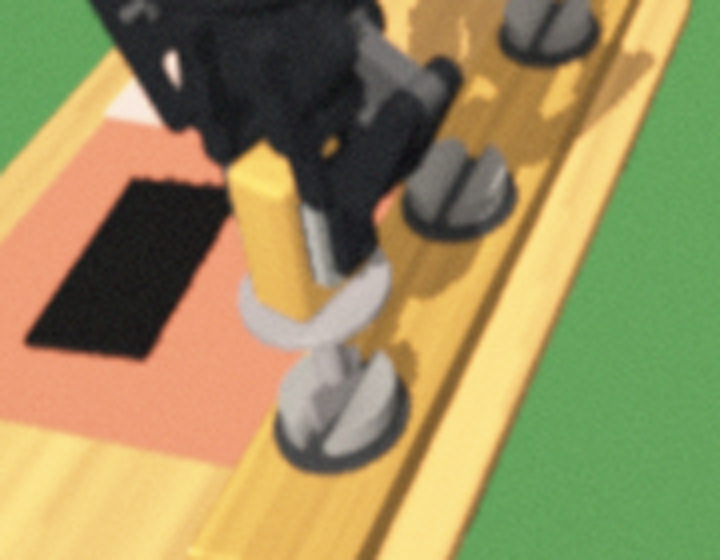

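The moment rose to 0.23 N m, which means the stop. The slot at (340,400) in the crop is parallel to the other two. I'll back off within the play and lift out.

```bash
python3 -m jog '0 0 0 0 0 -.025;0 0 0 0 0 -.025;0 0 0 0 0 0;0 0 -.03 0 0 0;0 0 -.05 0 0 0;0 0 -.12 0 0 0;0 0 -.2 0 0 0;0 0 -.05 0 0 0' >/dev/null
python3 - <<'E'
from h import *
go([.5445,-.327,.205],84.5)
E
```

```text
t 13.05 pos [0.4781 0.2683 0.2111] psi 84.42 q6 30.5 F [0.3 0.6 0.1] w 0.0231 ff 69.0
shift units [-2.9304  0.6196  0.0214] turn units [ 0.004  -0.0024 -0.0007]
```

```bash
python3 -m jog '-.1 .021 0 0 0 0;-.2 .042 0 0 0 0;-.2 .042 0 0 0 0;-.2 .042 0 0 0 0;-.2 .042 0 0 0 0;-.2 .042 0 0 0 0;-.2 .042 0 0 0 0;-.2 .042 0 0 0 0' >/dev/null
python3 -m jog '-.2 .042 0 0 0 0;-.2 .042 0 0 0 0;-.2 .042 0 0 0 0;-.2 .042 0 0 0 0;-.2 .042 0 0 0 0;-.2 .042 0 0 0 0;-.2 .042 0 0 0 0;0 0 0 0 0 0' >/dev/null
python3 - <<'E'
from h import *
go([.5445,-.327,.205],84.5)
im=r.capture('top')[:,:,::-1];cv2.imwrite('pics/t5.png',im)
print(r.spot_point('top','stand')[:5],r.spot_point('top','screw_slot'))
E
```

```text
t 14.65 pos [ 0.5411 -0.3282  0.2058] psi 84.18 q6 -29.1 F [-0.3  1.1 -0.6] w 0.023 ff 68.9
shift units [0.0077 0.0165 0.0042] turn units [ 0.0012  0.0021 -0.0028]
[{'at': [0.5459, -0.3225, -0.0007], 'conf': 0.91}, {'at': [0.436, -0.1838, 0.0018], 'conf': 0.75}, {'at': [0.5955, -0.1156, 0.001], 'conf': 0.58}] [{'at': [0.4745, 0.2708, 0.0481], 'conf': 0.77}]
```

```bash
python3 -m jog '.008 .016 0 0 0 0;0 0 0 0 0 0;0 0 0 0 0 0' >/dev/null
python3 - <<'E'
from h import *
go([.5445,-.327,.205],84.5)
im=cv2.imread('pics/t5.png');w=r.capture('wrist')[:,:,::-1]
o=np.zeros((560,720,3),np.uint8);o[:200]=cv2.resize(im[145:195,50:230],None,fx=4,fy=4,interpolation=cv2.INTER_CUBIC)
o[205:205+350,:467]=cv2.resize(w,(467,350));cv2.imwrite('pics/c5.png',o)
E
```

```text
t 15.1 pos [ 0.5438 -0.3196  0.2061] psi 84.54 q6 -28.8 F [-0.9  0.3 -1.5] w 0.023 ff 68.9
shift units [-0.0366  0.0068  0.0057] turn units [ 0.0001 -0.      0.0003]
```

View pics/c5.png

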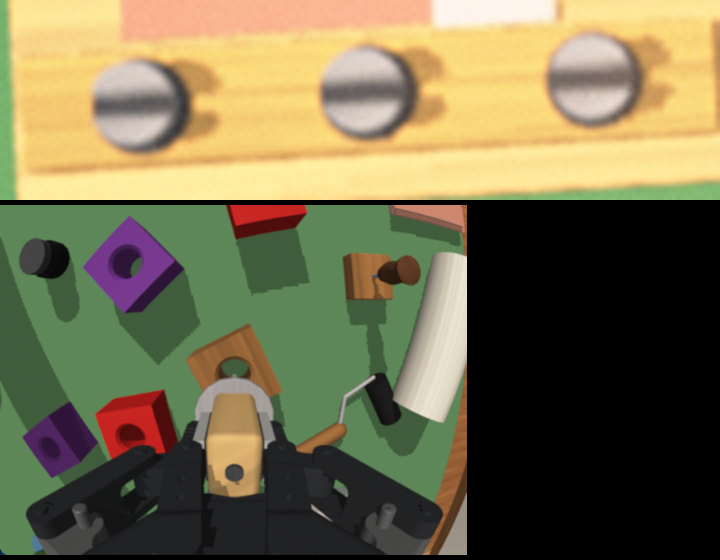

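All three slots now lie along the strip, and the brown stand's hole is just ahead of the held driver. I'll correct and lower it.

```bash
python3 -m jog '-.036 .006 0 0 0 0;0 0 0 0 0 0;0 0 0 0 0 0;0 0 0 0 0 0' | grep pos
python3 -m jog '0 0 .1 0 0 0;0 0 .1 0 0 0;0 0 .06 0 0 0;0 0 0 0 0 0;0 0 0 0 0 0;0 0 0 0 0 0' | grep -E 'pos|cont'
python3 -c "
from h import *
go([.5445,-.327,.083],84.5)"
```

```text
position: [0.544, -0.3282, 0.2059]
position: [0.5448, -0.3286, 0.155]
contact_force: [0.1, -0.7, -1.7]
t 16.15 pos [ 0.5448 -0.3286  0.155 ] psi 84.44 q6 -29.3 F [ 0.1 -0.7 -1.7] w 0.0231 ff 68.9
shift units [ 0.008  -0.0029  0.3598] turn units [ 0.0009  0.0005 -0.0005]
```

```bash
python3 -m jog '.007 -.002 .04 0 0 0;0 0 .05 0 0 0;0 0 .05 0 0 0;0 0 .05 0 0 0;0 0 0 0 0 0' | grep -E 'pos|cont'
python3 -m jog '0 0 .05 0 0 0;0 0 .05 0 0 0;0 0 .04 0 0 0;0 0 .02 0 0 0;0 0 0 0 0 0;0 0 0 0 0 0' | grep -E 'pos|cont'
python3 -c "
from h import *
go([.5445,-.327,.081],84.5)"
```

```text
position: [0.5424, -0.3257, 0.1135]
contact_force: [-0.4, 0.8, -2.3]
position: [0.5439, -0.3267, 0.0839]
contact_force: [0.2, -0.4, -0.4]
t 17.25 pos [ 0.5439 -0.3267  0.0839] psi 84.44 q6 -29.2 F [ 0.2 -0.4 -0.4] w 0.0233 ff 68.9
shift units [-0.0011  0.0029  0.0145] turn units [ 0.0001  0.     -0.0005]
```

```bash
python3 -m jog '0 0 .007 0 0 0;0 0 .005 0 0 0;0 0 0 0 0 0;0 0 0 0 0 0' | grep -E 'pos|cont'
python3 -m jog '0 0 .003 0 0 0;0 0 0 0 0 0;0 0 0 0 0 0' | grep -E 'pos|cont'
```

```text
position: [0.5439, -0.3267, 0.0817]
contact_force: [-1.1, -0.0, -0.7]
position: [0.5439, -0.3267, 0.081]
contact_force: [-0.0, -0.9, -0.4]
```

```bash
python3 -m jog '0 0 .003 0 0 0;0 0 0 0 0 0' | grep -E 'pos|cont'
python3 -m jog '0 0 0 0 0 0;0 0 0 0 0 0;0 0 0 0 0 0;0 0 0 0 0 0;0 0 0 0 0 0;0 0 0 0 0 0;0 0 0 0 0 0;0 0 0 0 0 0' 1
python3 -m jog '0 0 -.05 0 0 0;0 0 -.1 0 0 0;0 0 -.2 0 0 0;0 0 -.2 0 0 0;0 0 -.2 0 0 0;0 0 0 0 0 0;0 0 0 0 0 0' | grep -E 'pos|cont'
python3 - <<'E'
from h import *
w=r.capture('wrist')[:,:,::-1];s=r.capture('side')[:,:,::-1];print(r.spot_point('side','driver'),r.spot_point('wrist','driver'))
o=np.zeros((420,800,3),np.uint8);o[:300,:400]=cv2.resize(w,(400,300));o[:400,400:]=cv2.resize(s[110:210,210:310],(400,400));cv2.imwrite('pics/c6.png',o);print(r.get_state()['t'])
E
```

```text
position: [0.5439, -0.3267, 0.081]
contact_force: [-1.1, 0.2, 3.9]
t: 18.95
position: [0.5438, -0.3267, 0.0803]
tcp_rot: [-0.0, 0.741, 0.672, 0.0]
contact_force: [-0.9, 0.2, -0.4]
gripper_width: 0.0855
finger_force: 0.0
position: [0.5445, -0.3271, 0.2326]
contact_force: [-0.1, -0.1, -0.5]
[] []
19.85
```

View pics/c6.png

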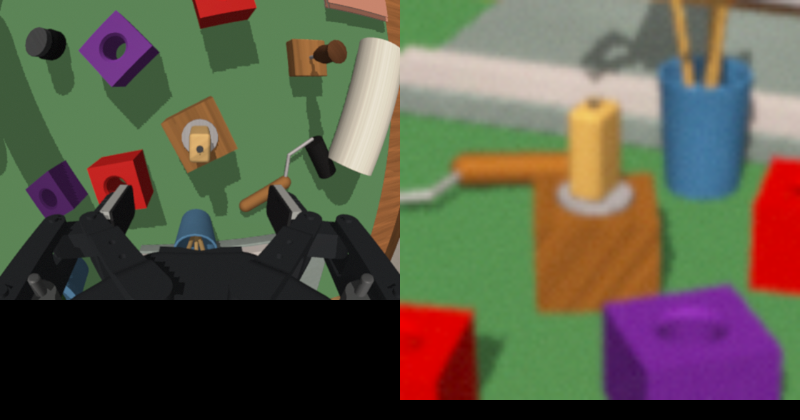

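The driver stands upright in the brown stand with its guard on the block's top. The gripper is clear of it.

```bash
python3 -c "
from cell import r
print(r.close_job())"
```

```text
the job is handed in; nothing more can be done
None
```

I turned the loose screw clockwise to its stop, with its slot along the strip, put the driver back upright in its brown stand, let go, and handed the job in at about 20 s of robot time.

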